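# Put the tea table's silver back on its caddy

### The job

Tea is over: put the silver away on the service caddy. Stand all three sugar pots upright on its sprung platform, which sinks as they are added, and hang every open napkin ring on the caddy's rod, slipped on through its gap so that it hangs free, square on the rod. Do not tip over the milk jug or the teacup.

Things in the scene. Friction and masses are not known exactly. Their poses are not given: they have to be found in the camera images.
- caddy: The service caddy, one fixed piece on the table: wooden base 260 x 310 mm, 12 mm thick; sprung platform in front, ring rod behind. Origin on the table under the platform's centre; x points away from the robot, y left along platform and rod, z up; it may be turned by up to 13 degrees. A steel housing, outside 138 (x) x 272 (y) mm, 55 mm high, surrounds the platform.
- platform_mid (a point): Centre of the platform's upper face, axes as the caddy's. A level wooden plate 120 (x) x 258 (y) mm with a rim 6 mm high, 4 mm thick (clear inside 112 x 250 mm). Empty, the face is 90 mm above the table; it cannot tip, only sinks straight down on a soft damped spring (190 N/m, about 11 mm a pot). The three pots fit side by side along y, 80 mm apart.
- platform (a joint): How far the sprung platform has sunk, in m: 0 empty and up, grows downward, 0.05 at most.
- rod_mid (a point): Middle of the axis of the ring rod, axes as the caddy's: level steel rod 9 mm thick along y, axis 150 mm above the table, 125 mm beyond the platform's centre along x. It runs between two posts (12 mm thick, at y -135 and +135 mm, ball tops 169 mm above the table), so rings go on only through their gaps. Five rings fit 45 mm apart.
- pot1_mid (a point): Centre of a small round closed silver sugar pot, 28 mm above its underside, z up its axis. Straight-sided body 50 mm in diameter from 6 to 40 mm above the underside, then a shallow dome (fixed lid) and a ball knob, 59 mm high in all; 0.16 to 0.28 kg. Starts upright on the table. The three pots are alike.
- pot2_mid (a point): Centre of a small round closed silver sugar pot, 28 mm above its underside, z up its axis. Straight-sided body 50 mm in diameter from 6 to 40 mm above the underside, then a shallow dome (fixed lid) and a ball knob, 59 mm high in all; 0.16 to 0.28 kg. Starts upright on the table. The three pots are alike.
- pot3_mid (a point): Centre of a small round closed silver sugar pot, 28 mm above its underside, z up its axis. Straight-sided body 50 mm in diameter from 6 to 40 mm above the underside, then a shallow dome (fixed lid) and a ball knob, 59 mm high in all; 0.16 to 0.28 kg. Starts upright on the table. The three pots are alike.
- ring1_mid (a point): Bore centre of a rigid C-shaped silver napkin ring: 46 mm outside, bore 36 mm, 28 mm long along its own y; 20 mm gap at the bottom (-z) between out-turned lips (4 mm thick, 44 mm over their ends). Starts standing on its lips, gap down, this point 22 mm above the table, top at 45 mm; 45 g. Hung, it lies 13 mm below the rod's axis. 3 to 5 such rings are present (None at the start: absent).
- ring2_mid (a point): Bore centre of a rigid C-shaped silver napkin ring: 46 mm outside, bore 36 mm, 28 mm long along its own y; 20 mm gap at the bottom (-z) between out-turned lips (4 mm thick, 44 mm over their ends). Starts standing on its lips, gap down, this point 22 mm above the table, top at 45 mm; 45 g. Hung, it lies 13 mm below the rod's axis. 3 to 5 such rings are present (None at the start: absent).
- ring3_mid (a point): Bore centre of a rigid C-shaped silver napkin ring: 46 mm outside, bore 36 mm, 28 mm long along its own y; 20 mm gap at the bottom (-z) between out-turned lips (4 mm thick, 44 mm over their ends). Starts standing on its lips, gap down, this point 22 mm above the table, top at 45 mm; 45 g. Hung, it lies 13 mm below the rod's axis. 3 to 5 such rings are present (None at the start: absent).
- ring4_mid (a point): Bore centre of a rigid C-shaped silver napkin ring: 46 mm outside, bore 36 mm, 28 mm long along its own y; 20 mm gap at the bottom (-z) between out-turned lips (4 mm thick, 44 mm over their ends). Starts standing on its lips, gap down, this point 22 mm above the table, top at 45 mm; 45 g. Hung, it lies 13 mm below the rod's axis. 3 to 5 such rings are present (None at the start: absent).
- ring5_mid (a point): Bore centre of a rigid C-shaped silver napkin ring: 46 mm outside, bore 36 mm, 28 mm long along its own y; 20 mm gap at the bottom (-z) between out-turned lips (4 mm thick, 44 mm over their ends). Starts standing on its lips, gap down, this point 22 mm above the table, top at 45 mm; 45 g. Hung, it lies 13 mm below the rod's axis. 3 to 5 such rings are present (None at the start: absent).
- milk_jug: Bystander: silver milk jug, 125 mm high, 72 mm wide without its handle, origin under its centre, z up. Leave it standing.
- teacup: Bystander: white teacup on its saucer (one piece), 124 mm wide, 50 mm high, origin under its centre, z up. Leave it standing.
There are look-alikes about, which are no part of the job. What is shaped like the part that bears pot1_mid but green or pink is not meant.

How it is judged:
By the outcome, as a careful person would: the job done as asked, in the order asked, and still so for the second after the job is handed in, with the robot touching nothing.
Of ring1, ring2, ring3, ring4, ring5 only 3 to 5 are there at a start; the rules pass over those that are not, and their reading is None.
At some moment in a run one of pot1, pot2, pot3 may be knocked a few centimetres aside while the robot is not near it.
It also fails if it takes over 210 s, if anything falls off the work surface, if the arm or the gripper's body presses on something with over 40 N, if the wrist force passes 120 N, or if a joint passes its speed limit or range.

### The arm

A 6-joint arm with a two-finger parallel gripper is mounted at the origin on the work surface. World frame = base frame: x ahead of the robot, y to its left, z up, the work surface at z = 0. Lengths are in m, angles in rad, forces in N, time in s.
With the tool pointing down it reaches from about 0.35 to 0.725 m from the base axis. Payload 6 kg.
Tool frame: the origin (TCP) lies between the finger pads; the fingertips stand 14 mm ahead of it and the grasp point (between the pads) lies 5 mm behind it (bot.finger_overhang is the distance from the TCP to the fingertips, in m); z points along the fingers, y is the line along which they close (so a half turn about z gives the same grasp; the last joint's range is limited). The gripper opens to 85 mm and grips with 20 to 120 N. Pads are 22 mm wide; open, the fingers measure 114 mm over their backs; the gripper's body (76 mm by 85 mm) begins 54 mm behind the grasp point. The pads swing forward as they close: fully open they stand 13 mm farther back than shut.
Start: joints at [-0.768, 0.04, 0.085, 0, -1.615, -0.334], TCP at [0.271, -0.535, 0.213] pointing down, gripper open.
Joint ranges: [-2.56, 2.56], [-1.29, 2.01], [-1.08, 1.49], [-3.29, 1.98], [-2.81, -0.18], [-2.99, 2.99]. Speed limits (rad/s): [2.57, 2.57, 3.01, 3.14, 3.14, 3.14].

### API

Orientations are given as a unit quaternion [x, y, z, w].
In Python, from station import bot gives the robot as it stands. Calls block until the motion is done:
- bot.move_ptp(position, orientation): joint-space move of the TCP to a pose.
- bot.move_linear(position, ori=None, max_speed=0.15, guard=None): straight line of the TCP; ori=None keeps the orientation; max_speed is the mean speed in m/s. With guard (N) it stops when the force on the tool has changed by that much, and returns True; else False.
- bot.movej(angles): joint-space move.
- bot.move_gripper(opening, squeeze=None): finger opening in m; squeeze is the grip in N (None keeps the last); returns when the fingers have stopped.
- bot.pause(seconds).
- bot.ik(position, orientation): joint angles nearest the present ones, or None.
- bot.get_image(name): name is "scene" or "top" or "wrist"; returns a dict with "image" (400x640x3 uint8, red, green, blue), "range_z" (400x640 float32, m along the optical axis (not along the pixel's ray), 0 where there is no reading), "camera_matrix" (3x3 intrinsics, pixels), "extrinsics" (4x4, takes a point from world to camera coordinates); the wrist camera has in their place "mount" (4x4, takes a point from camera to tool coordinates, whose origin is the TCP and whose axes are the flange's). Camera axes: x right, y up, looking along -z (the intrinsics and any distortion apply to the point x, -y, -z); pixel columns grow to the right and rows downward; lengths in m; the calibration is good to about 2 mm. The wrist camera is an equidistant fisheye: a pixel r from the principal point sees the ray r / f radians off the axis. A picture is of the moment at which its call begins: read the wrist's pose just before it.
A pose or a line that the arm cannot do raises bot.PlanningError and nothing moves.
- bot.finish_job(): hands the job in; it is judged then, once.
Readings, each from a call of its own:
- bot.read_t(): time.
- bot.read_joints(): joint angles.
- bot.read_qd(): joint speeds.
- bot.read_joint_torque(): joint torques, N m.
- bot.read_ee_pos(): TCP position.
- bot.read_tool_rot(): TCP orientation.
- bot.read_contact_force(): force on the tool from outside, world axes, zero at the start.
- bot.read_ft_torque(): the same for the moment, N m.
- bot.read_gripper_width(): finger opening in m.
- bot.read_gripper_force(): force on a finger pad.
Only numpy, scipy, OpenCV 4.12 (cv2) and the standard library are available. Lean on these libraries where they do the work, as an engineer would, in place of code of your own. Each camera call takes 0.05 s, during which the arm holds its last target. There are 200 camera calls.

## Working session

There is one attempt and no reset: what is moved stays moved. The work goes in short steps, each a Python script; the robot and the scene stay as the last script left them, time stands still between calls to the robot, and variables do not carry over. Pictures are saved under pics/ and viewed, at most 14 in all, crops included, and the job is handed in when it is done.

```bash
ls; mkdir -p pics
python3 - <<'E'
from station import bot
import cv2,numpy as np
for n in ("top","scene"):
    d=bot.get_image(n); cv2.imwrite(f"pics/{n}0.png",cv2.cvtColor(d["image"],cv2.COLOR_RGB2BGR)); np.savez(f"pics/{n}0.npz",**d)
    print(n,d["camera_matrix"].tolist(),np.round(d["extrinsics"],3).tolist(),[k for k in d])
print(bot.read_t(),bot.read_tool_rot())
E
```

```text
pics
top [[450.4885345560263, 0.0, 317.6915702631257], [0.0, 450.4885345560263, 199.60812941157187], [0.0, 0.0, 1.0]] [[0.045, -0.999, 0.001, -0.13], [0.974, 0.044, 0.221, -0.582], [-0.221, -0.009, 0.975, -0.843], [0.0, 0.0, 0.0, 1.0]] ['image', 'range_z', 'camera_matrix', 'extrinsics']
scene [[379.2975929328893, 0.0, 317.7981862006598], [0.0, 379.2975929328893, 202.3207976892236], [0.0, 0.0, 1.0]] [[-0.379, 0.925, -0.004, 0.3], [-0.8, -0.325, 0.505, 0.352], [0.466, 0.194, 0.863, -1.254], [0.0, 0.0, 0.0, 1.0]] ['image', 'range_z', 'camera_matrix', 'extrinsics']
0.1 [-2.32255840e-01  9.72654396e-01  7.68122042e-04 -2.45622796e-04]
```

View pics/top0.png

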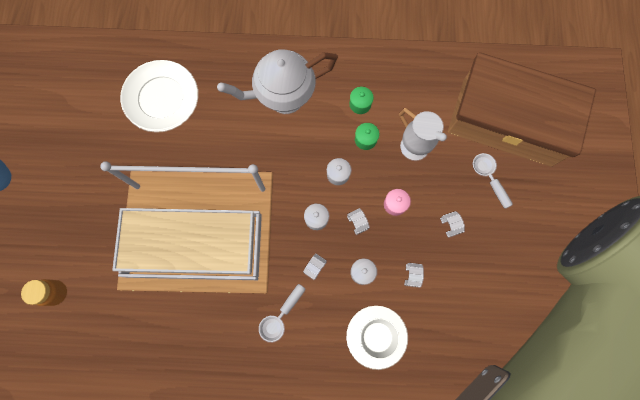

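View pics/scene0.png

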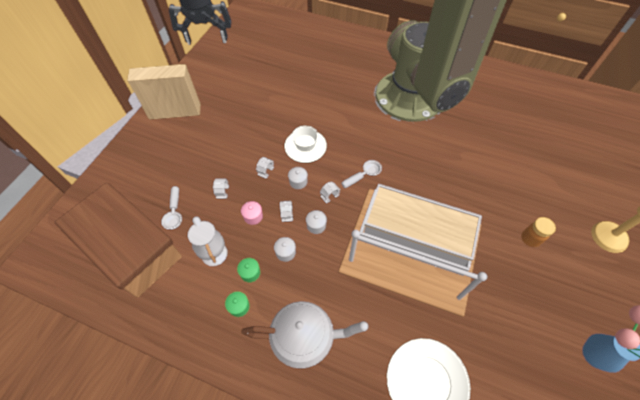

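```bash
cat > h.py <<'E'
import numpy as np,cv2
from scipy.spatial.transform import Rotation as R
def cloud(d):
    z=d["range_z"].astype(float);K=d["camera_matrix"];E=d["extrinsics"]
    v,u=np.mgrid[0:400,0:640]
    P=np.stack([(u-K[0,2])*z/K[0,0],-(v-K[1,2])*z/K[1,1],-z],-1)
    W=(P-E[:3,3])@E[:3,:3]
    W[z<=0]=np.nan
    return W
def blobs(d,zmin=0.012,lo=25,hi=4000):
    W=cloud(d);m=(np.nan_to_num(W[...,2],nan=-1)>zmin).astype(np.uint8)
    n,L,S,C=cv2.connectedComponentsWithStats(m,connectivity=4)
    out=[]
    for i in range(1,n):
        if lo<S[i,4]<hi: out.append((C[i],W[L==i],np.median(d["image"][L==i],0),L==i))
    return out
E
python3 - <<'E'
from h import *
d=dict(np.load("pics/top0.npz"))
np.set_printoptions(precision=4,suppress=True)
for C,P,col,m in blobs(d):
    q=P[P[:,2]>P[:,2].max()-.006].mean(0)
    r=cv2.minAreaRect((P[P[:,2]>.015][:,:2]*1000).astype(np.float32))
    print(C.round(),len(P),'zmax',P[:,2].max().round(3),'top',q,'rect',np.round(r[0]),np.round(r[1]),round(r[2]),col)
i=cv2.cvtColor(d["image"],cv2.COLOR_RGB2BGR)
cv2.imwrite("pics/c1.png",cv2.resize(i[150:310,290:480],None,fx=4,fy=3.7*4/3.7*0.9,interpolation=cv2.INTER_CUBIC)[:600])
W=cloud(d); 
for (u,v) in [(187,240),(115,208),(255,210),(252,272),(118,270),(120,292),(267,291),(106,166),(252,169),(180,170)]: print(u,v,W[v,u])
E
```

```text
[282.  80.] 3744 zmax 0.164 top [ 0.8382 -0.0198  0.1592] rect [834. -14.] [225. 126.] 85 [170. 166. 169.]
[158.  95.] 3533 zmax 0.034 top [0.8227 0.2642 0.0294] rect [820. 260.] [168. 168.] 42 [255. 255. 250.]
[361.  99.] 502 zmax 0.061 top [ 0.8261 -0.1889  0.058 ] rect [ 825. -189.] [51. 49.] 87 [ 75.  179.   99.5]
[176.  96.] 45 zmax 0.016 top [0.8228 0.225  0.0134] rect [824. 224.] [ 3. 23.] 72 [255. 255. 253.]
[422. 132.] 1477 zmax 0.138 top [ 0.709  -0.3378  0.1343] rect [ 737. -307.] [90. 66.] 17 [186. 178. 180.]
[366. 135.] 505 zmax 0.06 top [ 0.7421 -0.2029  0.057 ] rect [ 742. -202.] [50. 50.] 4 [ 76. 181. 101.]
[475. 161.] 29 zmax 0.02 top [ 0.7015 -0.4416  0.0151] rect [ 695. -438.] [ 5. 27.] 84 [173. 168. 168.]
[338. 171.] 505 zmax 0.062 top [ 0.659  -0.1447  0.0577] rect [ 660. -145.] [51. 49.] 1 [199. 195. 198.]
[  3. 174.] 194 zmax 0.044 top [0.6248 0.5643 0.0405] rect [622. 568.] [58. 18.] 3 [52. 72. 92.]
[183. 173.] 1358 zmax 0.171 top [0.6147 0.1412 0.1669] rect [627. 151.] [ 41. 286.] 1 [187.5 154.  148. ]
[500. 192.] 280 zmax 0.025 top [ 0.6309 -0.4945  0.0201] 
[... 1613 characters left out ...]
op [ 0.3906 -0.0619  0.0187] rect [388. -59.] [18. 69.] 56 [194. 192. 195.]
[261. 289.] 28 zmax 0.016 top [0.4073 0.0029 0.0132] rect [409.  -5.] [0. 0.] 0 [197.  149.5  99. ]
[276. 317.] 28 zmax 0.016 top [ 0.3521 -0.0309  0.0137] rect [353. -28.] [15.  1.] 77 [203.5 201.  204. ]
[379. 338.] 1261 zmax 0.054 top [ 0.3238 -0.2357  0.0502] rect [ 324. -234.] [74. 73.] 0 [255. 255. 250.]
187 240 [0.4907 0.1427 0.0907]
115 208 [0.5638 0.332  0.0002]
255 210 [0.5707 0.0286 0.0115]
252 272 [0.4402 0.025  0.011 ]
118 270 [0.4277 0.2636 0.098 ]
120 292 [0.3878 0.2944 0.0043]
267 291 [ 0.4032 -0.0083  0.0081]
106 166 [0.6096 0.2821 0.1661]
252 169 [0.6146 0.0158 0.1702]
180 170 [0.6123 0.1518 0.1512]
```

View pics/c1.png

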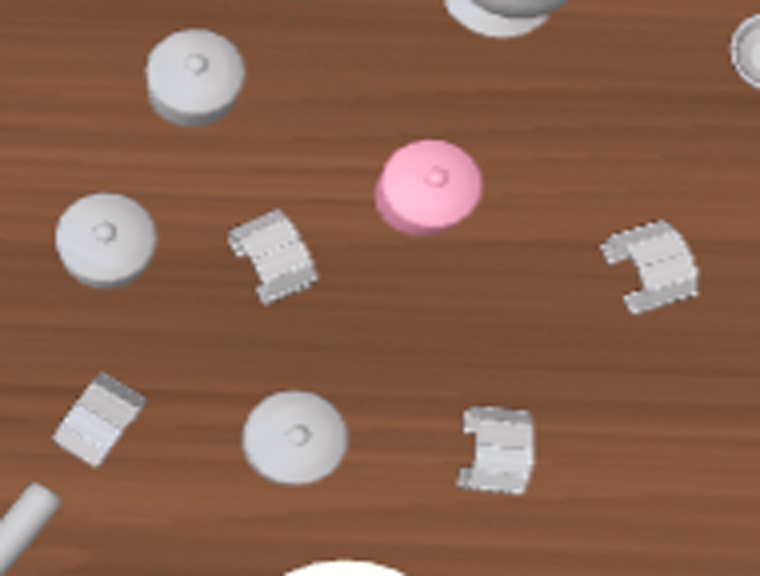

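Candidates by top pixel:
- **Silver pots (wanted):** (338,171), (316,216), (363,271).
- **Look-alikes (rejected):** green (361,99) and (366,135), pink (397,201).
- **Rings (four, all standing):** (358,220), (454,223), (314,266), (415,275).
- **Other silver things, not wanted:** strainers at (485,164) and (271,328).

The crop confirms the choice.

```bash
cat >> h.py <<'E'
def caddy(d):
    W=cloud(d).reshape(-1,3); W=W[~np.isnan(W[:,2])]
    # rod: thin line at z~.154
    A=W[(W[:,2]>.146)&(W[:,2]<.16)&(abs(W[:,0]-.613)<.05)&(W[:,1]>.03)&(W[:,1]<.27)]
    k=np.polyfit(A[:,1],A[:,0],1)
    B=W[(W[:,2]>.163)&(abs(W[:,0]-.613)<.05)&(W[:,1]>-.05)&(W[:,1]<.35)]
    b1=B[B[:,1]<.15].mean(0);b2=B[B[:,1]>.15].mean(0)
    return k,np.arctan(-k[0]),b1,b2
def yawq(a): # tool down, tool y along world angle a
    y=np.array([np.cos(a),np.sin(a),0]);z=np.array([0,0,-1.]);x=np.cross(y,z)
    return R.from_matrix(np.stack([x,y,z],1)).as_quat()
def bestq(bot,p,a,lim=2.9):
    q0=np.array(bot.read_joints());best=None
    for k in (-1,0,1):
        o=yawq(a+k*np.pi);j=bot.ik(p,o)
        if j is None: continue
        c=np.abs(np.array(j)-q0).max()
        if best is None or c<best[0]-1e-6: best=(c,o,j)
    return best
E
python3 - <<'E'
from h import *
from station import bot
np.set_printoptions(precision=4,suppress=True)
d=dict(np.load("pics/top0.npz"))
k,yaw,b1,b2=caddy(d);print(k,np.degrees(yaw),b1,b2,np.degrees(np.arctan2(-(b2-b1)[0],(b2-b1)[1])))
W=cloud(d).reshape(-1,3);F=W[(W[:,2]>.085)&(W[:,2]<.105)&(abs(W[:,0]-.49)<.08)&(abs(W[:,1]-.143)<.16)]
print(len(F),cv2.minAreaRect((F[:,:2]*1000).astype(np.float32)),np.median(F[:,2]))
G=W[(W[:,2]>.008)&(W[:,2]<.018)&(abs(W[:,0]-.5)<.2)&(abs(W[:,1]-.143)<.17)]
print(cv2.minAreaRect((G[:,:2]*1000).astype(np.float32)))
for p,a in [((.559,-.102,.25),yaw),((.45,-.2015,.25),yaw),((.659,-.1447,.25),yaw),((.61,.24,.25),yaw),((.49,.14,.25),yaw)]:
    b=bestq(bot,p,a);print(p,b and np.array(b[2]))
print(bot.finger_overhang,bot.read_contact_force())
E
```

```text
[-0.0246  0.6179] 1.4086918949946337 [0.6173 0.0163 0.1665] [0.6112 0.2852 0.166 ] 1.301418122040148
8522 ((490.3394775390625, 149.36038208007812), (120.74735260009766, 260.1883544921875), 1.4222911596298218) 0.0898932587211784
((476.1810302734375, 140.27072143554688), (351.5301818847656, 325.1963806152344), 1.9099504947662354)
(0.559, -0.102, 0.25) [ 0.1726 -0.037   0.0743  0.     -1.6822 -0.148 ]
(0.45, -0.2015, 0.25) [-0.0111 -0.2384 -0.1069  0.     -1.7023  0.0357]
(0.659, -0.1447, 0.25) [ 0.0794  0.2501  0.3837  0.     -1.7044 -0.0548]
(0.61, 0.24, 0.25) [ 0.6793  0.197   0.322   0.     -1.6958 -0.6547]
(0.49, 0.14, 0.25) [ 0.6741 -0.1936 -0.0691  0.     -1.6953 -0.6496]
0.014 [-0.235   0.3597 -0.1857]
```

```bash
cat > act.py <<'E'
from h import *
from station import bot
np.set_printoptions(precision=4,suppress=True)
YAW=np.radians(1.4); C=np.array([.4903,.1494]); ROD=np.array([.6147,.1523])
ux=np.array([np.cos(YAW),np.sin(YAW)]); uy=np.array([-np.sin(YAW),np.cos(YAW)])
SAFE=.25
def goto(p,a):
    b=bestq(bot,p,a); bot.move_ptp(list(p),list(b[1])); return b[1]
def objs(d,cands='pot'):
    out=[]
    for c,P,col,m in blobs(d,lo=200,hi=900):
        if not(.3<P[:,0].mean()<.75 and -.6<P[:,1].mean()<.0): continue
        r=cv2.minAreaRect((P[P[:,2]>.015][:,:2]*1000).astype(np.float32)); s=sorted(r[1]); zm=P[:,2].max()
        grey=np.ptp(col)<20
        if cands=='pot' and grey and s[0]>42 and .054<zm<.07:
            out.append((P[P[:,2]>zm-.006].mean(0)[:2]+np.array(r[0])/1000)/2)
        if cands=='ring' and grey and 23<s[0]<34 and 40<s[1]<52 and .04<zm<.054:
            a=np.radians(r[2]) if r[1][0]>r[1][1] else np.radians(r[2]+90)
            a=(a+np.pi/2)%np.pi-np.pi/2
            out.append((np.array(r[0])/1000,a))
    return out
def look(name=None):
    d=bot.get_image("top")
    if name: cv2.imwrite(f"pics/{name}.png",cv2.cvtColor(d["image"],cv2.COLOR_RGB2BGR))
    return d
def pick(p,a,z,wide,squeeze=35,shut=0.03):
    bot.move_gripper(wide)
    goto((*p,SAFE),a)
    bot.move_linear([*p,z+.05],max_speed=.3)
    g=bot.move_linear([*p,z],max_speed=.1,guard=8)
    f0=np.array(bot.read_contact_force())
    bot.move_gripper(shut,squeeze)
    w=bot.read_gripper_width()
    bot.move_linear([*p,z+.04],max_speed=.1)
    bot.pause(.2)
    f1=np.array(bot.read_contact_force())
    bot.move_linear([*p,SAFE],max_speed=.3)
    print('pick',p,'hit',g,'width',w,'gripF',bot.read_gripper_force(),'dF',f1-f0,'t',bot.read_t())
    return f0[2]-f1[2]
E
python3 - <<'E'
from act import *
ps=objs(look()); print(ps)
p=min(ps,key=lambda q:np.linalg.norm(q-[.559,-.102]))
H=.026
w=pick(p,YAW,H,.072)
s=C+uy*.08
goto((*s,SAFE),YAW)
bot.move_linear([*s,.09+H+.01],max_speed=.25)
f0=np.array(bot.read_contact_force())
for k in range(1,7):
    bot.move_linear([*s,.09+H+.004-.004*k],max_speed=.05)
    print(.004-.004*k,(np.array(bot.read_contact_force())-f0)[2])
d=look("p1");print(bot.read_t())
E
```

```text
[array([ 0.6598, -0.1445]), array([ 0.5597, -0.102 ]), array([ 0.4511, -0.2019])]
pick [ 0.5597 -0.102 ] hit False width 0.0301375693573394 gripF 0.0 dF [ 0.4494 -0.4076  1.3874] t 5.7083
0.0 -0.45558377300142483
-0.004 -0.8284080019332317
-0.008 -0.4179309906357044
-0.012 -0.619269692472422
-0.016 -0.44107455475408736
-0.02 -0.7057866823515102
9.2917
```

The fingers closed on nothing. I'll look before going on.

Run:
```python
from act import *
s=bot.read_ee_pos(); print(s,bot.read_tool_rot(),bot.read_joints())
bot.move_linear([s[0],s[1],SAFE],max_speed=.3)
d=look("p2");print(objs(d))
```

```text
[0.4883 0.2293 0.0959] [ 0.7157 -0.6984  0.      0.0001] [ 0.8119 -0.1036 -0.2694  0.     -1.4053 -0.7874]
[array([ 0.6598, -0.1447]), array([ 0.5595, -0.102 ]), array([ 0.4505, -0.202 ])]
```

View pics/p2.png

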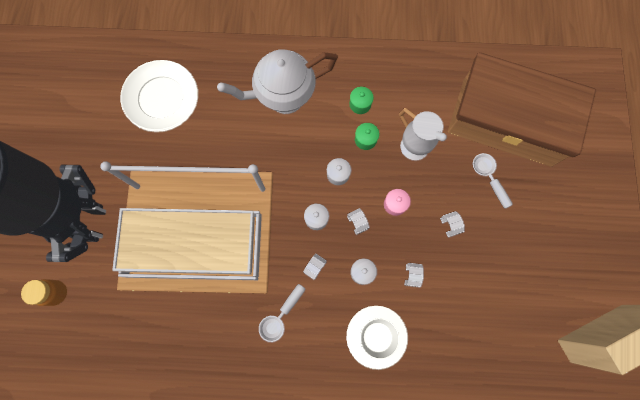

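Run:
```python
from act import *
p=objs(look())[1]; print(p)
bot.move_gripper(.072); print(bot.read_gripper_width())
goto((*p,SAFE),YAW); print(bot.read_ee_pos())
bot.move_linear([*p,.076],max_speed=.3);print(bot.read_ee_pos())
bot.move_linear([*p,.026],max_speed=.1,guard=8);print(bot.read_ee_pos(),bot.read_gripper_width())
d=bot.get_image("scene");i=cv2.cvtColor(d["image"],cv2.COLOR_RGB2BGR)
t=look(); j=cv2.cvtColor(t["image"],cv2.COLOR_RGB2BGR)
o=np.hstack([cv2.resize(i[130:290,220:380],(400,400)),cv2.resize(j[140:300,240:400],(400,400))])
cv2.imwrite("pics/p3.png",o)
```

```text
[ 0.5596 -0.1023]
0.07222107571421794
[ 0.5597 -0.1014  0.25  ]
[ 0.5607 -0.1019  0.078 ]
[ 0.5601 -0.1024  0.0268] 0.07216304587156153
```

View pics/p3.png

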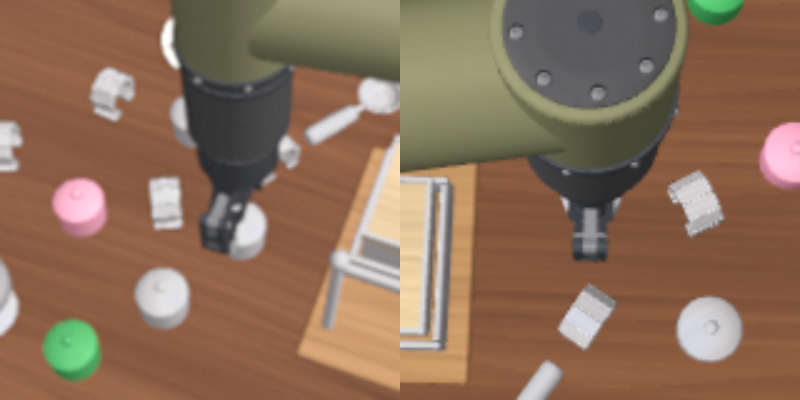

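Run:
```python
from act import *
d=bot.get_image("scene");W=cloud(d)
p=np.array(bot.read_ee_pos())
m=(abs(W[...,0]-p[0])<.09)&(abs(W[...,1]-p[1])<.09)&(W[...,2]>.008)&(W[...,2]<.16)
col=d["image"].astype(int).max(-1)
Q=W[m&(col<130)]-[*p[:2],0];
for z in np.arange(.01,.16,.015):
    q=Q[(Q[:,2]>z)&(Q[:,2]<z+.015)]
    if len(q): print(round(z,3),len(q),'x',np.percentile(q[:,0],[2,50,98]),'y',np.percentile(q[:,1],[2,50,98]))
Q=W[m&(col>150)]-[*p[:2],0];print(len(Q),Q.min(0),Q.max(0))
```

```text
0.01 1 x [0.0259 0.0259 0.0259] y [-0.0008 -0.0008 -0.0008]
0.04 2 x [-0.0337 -0.0107  0.0124] y [-0.0051  0.0015  0.008 ]
0.055 8 x [-0.0359 -0.0352  0.0478] y [0.0051 0.0088 0.0108]
0.07 2 x [-0.034   0.0045  0.0431] y [0.0105 0.0109 0.0112]
0.085 1 x [0.0441 0.0441 0.0441] y [0.0139 0.0139 0.0139]
0.1 52 x [0.026  0.0648 0.0693] y [-0.0086  0.0086  0.0151]
0.115 71 x [0.0294 0.0384 0.0697] y [-0.0146  0.0076  0.0183]
0.13 67 x [0.0186 0.0566 0.0703] y [-0.0157  0.0124  0.0211]
0.145 95 x [0.0181 0.0629 0.0703] y [-0.0093  0.0069  0.0205]
420 [-0.0818 -0.0898  0.0082] [0.0897 0.0265 0.1599]
```

Run:
```python
from act import *
d=bot.get_image("scene");W=cloud(d)
for v in range(196,234,3):
    print(v,[tuple(W[v,u].round(3)) for u in (302,306,310,316)])
print(bot.read_ee_pos(),bot.read_joints())
t=look();T=cloud(t)
for v in range(196+24,250,4): print(v,[tuple(T[v,u].round(3)) for u in (312,316,320)])
```

```text
196 [(np.float64(0.597), np.float64(-0.116), np.float64(0.2)), (np.float64(0.599), np.float64(-0.105), np.float64(0.21)), (np.float64(0.599), np.float64(-0.096), np.float64(0.216)), (np.float64(0.594), np.float64(-0.084), np.float64(0.216))]
199 [(np.float64(0.594), np.float64(-0.118), np.float64(0.182)), (np.float64(0.599), np.float64(-0.106), np.float64(0.197)), (np.float64(0.598), np.float64(-0.096), np.float64(0.202)), (np.float64(0.594), np.float64(-0.084), np.float64(0.203))]
202 [(np.float64(0.507), np.float64(-0.163), np.float64(0.002)), (np.float64(0.597), np.float64(-0.107), np.float64(0.18)), (np.float64(0.599), np.float64(-0.096), np.float64(0.189)), (np.float64(nan), np.float64(nan), np.float64(nan))]
205 [(np.float64(0.514), np.float64(-0.161), np.float64(-0.002)), (np.float64(0.598), np.float64(-0.107), np.float64(0.167)), (np.float64(0.599), np.float64(-0.097), np.float64(0.176)), (np.float64(0.595), np.float64(-0.084), np.float64(0.178))]
208 [(np.float64(0.525), np.float64(-0.156), np.float64(0.003)), (np.float64(0.602), np.float64(-0.106), np.float64(0.161)), (np.f
[... 2917 characters left out ...]
.098), np.float64(0.158)), (np.float64(0.5), np.float64(-0.105), np.float64(0.157)), (np.float64(0.501), np.float64(-0.112), np.float64(0.155))]
240 [(np.float64(0.493), np.float64(-0.098), np.float64(0.153)), (np.float64(0.493), np.float64(-0.105), np.float64(0.154)), (np.float64(0.494), np.float64(-0.112), np.float64(0.154))]
244 [(np.float64(0.505), np.float64(-0.096), np.float64(-0.004)), (np.float64(0.505), np.float64(-0.104), np.float64(0.002)), (np.float64(0.493), np.float64(-0.113), np.float64(0.104))]
248 [(np.float64(0.496), np.float64(-0.096), np.float64(0.001)), (np.float64(0.497), np.float64(-0.105), np.float64(-0.004)), (np.float64(0.497), np.float64(-0.113), np.float64(-0.0))]
```

The fingers seem to end around z≈0.09–0.1, well above the reported TCP. I'll check the tool's real length against the depth data.

Run:
```python
from act import *
p=bot.read_ee_pos(); bot.move_linear([p[0],p[1],SAFE],max_speed=.3)
goto((.45,.30,.30),np.pi/2+YAW) 
p=np.array(bot.read_ee_pos());print(p,bot.read_gripper_width())
d=bot.get_image("scene");W=cloud(d)
for n,w in (("scene",W),("top",cloud(look()))):
    Q=w[(abs(w[...,0]-p[0])<.05)&(abs(w[...,1]-p[1])<.09)&(w[...,2]>.12)]-p
    for z in np.arange(-.12,.2,.01):
        q=Q[(Q[:,2]>z)&(Q[:,2]<z+.01)]
        if len(q)>2: print(n,round(z,3),len(q),'x',np.percentile(q[:,0],[0,50,100]),'y',np.percentile(q[:,1],[0,50,100]))
i=cv2.cvtColor(d["image"],cv2.COLOR_RGB2BGR)
E_=d["extrinsics"];c=E_[:3,:3]@p+E_[:3,3];K=d["camera_matrix"];u,v=K[0,0]*c[0]/-c[2]+K[0,2],-K[1,1]*c[1]/-c[2]+K[1,2];print(u,v)
cv2.circle(i,(int(u),int(v)),2,(0,0,255),-1)
u0,v0=int(u)-100,max(0,int(v)-100);s=cv2.resize(i[v0:v0+150,u0:u0+200],(800,600));cv2.imwrite("pics/p4.png",s)
```

```text
[0.4504 0.2993 0.2998] 0.07198437157474623
scene 0.02 12 x [-0.0087  0.0049  0.0123] y [-0.0415  0.0372  0.0436]
scene 0.03 72 x [-0.0127  0.0088  0.0153] y [-0.0485  0.037   0.0518]
scene 0.04 98 x [-0.0113  0.0084  0.0156] y [-0.0487  0.0368  0.0513]
scene 0.05 108 x [-0.0101  0.0087  0.0143] y [-0.049   0.0366  0.0513]
scene 0.06 79 x [-0.0107  0.0094  0.0152] y [-0.053   0.0375  0.0591]
scene 0.07 242 x [-0.012   0.011   0.0176] y [-0.0666 -0.0363  0.0693]
scene 0.08 258 x [-0.0126  0.0109  0.0196] y [-0.067   0.0309  0.0692]
scene 0.09 358 x [-0.0143  0.0114  0.0213] y [-0.0672 -0.0224  0.0687]
scene 0.1 284 x [-0.0098  0.0133  0.0205] y [-0.0673  0.0039  0.0699]
scene 0.11 350 x [-0.0087  0.0126  0.0229] y [-0.0672 -0.0005  0.0695]
scene 0.12 528 x [-0.012   0.0118  0.0227] y [-0.0677 -0.0088  0.0688]
scene 0.13 308 x [-0.0129  0.0048  0.0152] y [-0.0661 -0.0319  0.0671]
scene 0.14 68 x [-0.0036  0.0171  0.0383] y [-0.0366 -0.0294  0.03  ]
scene 0.15 278 x [-0.0083  0.0335  0.0408] y [-0.0366 -0.0116  0.0331]
scene 0.16 295 x [-0.0094  0.033   0.0406] y [-0.0367 -0.0131  0.0333
[... 369 characters left out ...]
104 -0.0024  0.0072] y [-0.0504 -0.0491 -0.0358]
top 0.05 4 x [-0.0101 -0.0097 -0.0093] y [-0.0437 -0.0431 -0.0426]
top 0.06 7 x [-0.0127 -0.0112 -0.0107] y [-0.0607 -0.0452 -0.0422]
top 0.07 75 x [-0.0119 -0.005   0.0142] y [-0.069  -0.0665 -0.0348]
top 0.08 141 x [-0.0141 -0.0008  0.0128] y [-0.0692 -0.0645 -0.0261]
top 0.09 206 x [-0.017  -0.0068  0.0173] y [-0.0694 -0.0363 -0.023 ]
top 0.1 209 x [-0.0167 -0.0012  0.0173] y [-0.0695 -0.0638 -0.0237]
top 0.11 130 x [-0.0159  0.001   0.0187] y [-0.0696 -0.0679 -0.0223]
top 0.12 372 x [-0.0123 -0.0004  0.0148] y [-0.0698 -0.0617 -0.0363]
top 0.13 170 x [-0.0109  0.0022  0.0129] y [-0.0682 -0.0602 -0.0367]
529.1288717163739 178.16390966303123
```

View pics/p4.png

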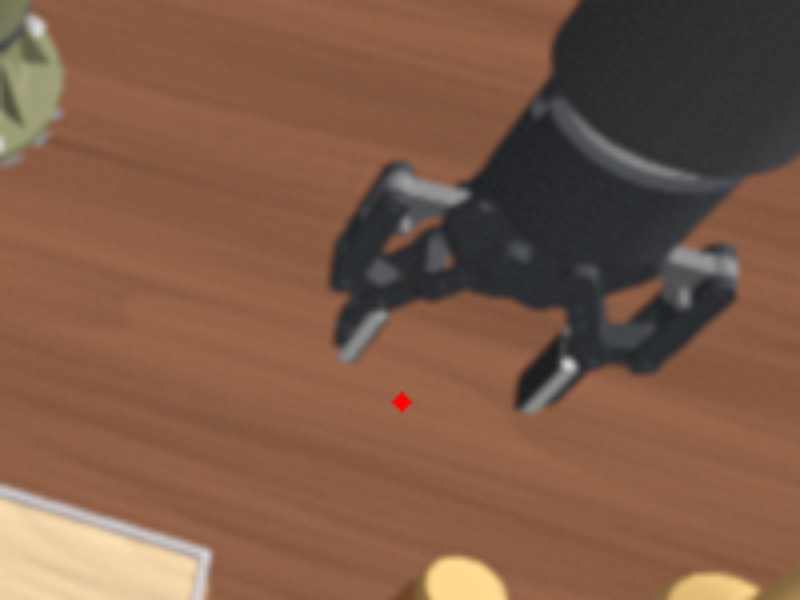

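The crop shows the fingertips stopping short of the reported TCP (red dot). At 72 mm opening they end about 25 mm above it, so the tool's z is off by about 30–40 mm, while sideways it agrees. I'll calibrate by touching the bare table.

Run:
```python
from act import *
bot.move_linear([.45,.30,.33])
bot.move_gripper(.05)
goto((.46,-.45,.25),YAW)
bot.move_linear([.46,-.45,.03],max_speed=.3)
f=np.array(bot.read_contact_force())
for w in (.05,):
    try:
        g=bot.move_linear([.46,-.45,-.045],max_speed=.03,guard=3)
        print(w,g,bot.read_ee_pos(),bot.read_contact_force()-f)
    except bot.PlanningError as e: print(e)
    p=bot.read_ee_pos();bot.move_linear([p[0],p[1],p[2]+.02],max_speed=.1)
    d=bot.get_image("scene");W=cloud(d);p=np.array(bot.read_ee_pos())
    Q=W[(abs(W[...,0]-p[0])<.06)&(abs(W[...,1]-p[1])<.03)&(W[...,2]>.008)&(W[...,2]<.3)]
    print(p,np.sort(Q[:,2])[:20])
bot.move_linear([.46,-.45,.1],max_speed=.3)
print(bot.read_t())
```

```text
0.05 True [ 0.46   -0.45   -0.0209] [-1.594   0.5907  4.8486]
[ 0.46   -0.4499 -0.001 ] [0.0207 0.023  0.0235 0.0237 0.024  0.024  0.0245 0.0247 0.0253 0.026
 0.0263 0.0269 0.0282 0.0284 0.0291 0.0294 0.0294 0.0295 0.0298 0.0303]
22.7333
```

```bash
sed -i 's/^SAFE=.25/SAFE=.2/' act.py
python3 - <<'E'
from act import *
ps=objs(look()); print(ps)
p=min(ps,key=lambda q:np.linalg.norm(q-[.559,-.102]))
H=-.0095   # TCP minus underside
w=pick(p,YAW,H,.072); print('w',w,bot.read_gripper_width())
if bot.read_gripper_width()>.045:
    s=C+uy*.08
    goto((*s,SAFE),YAW)
    bot.move_linear([*s,.09+H+.01],max_speed=.25)
    f0=np.array(bot.read_contact_force())
    for k in range(1,5):
        bot.move_linear([*s,.09+H+.004-.004*k],max_speed=.05)
        print(.004-.004*k,(np.array(bot.read_contact_force())-f0)[2])
    print(bot.read_t())
    d=bot.get_image("scene");cv2.imwrite("pics/p5.png",cv2.resize(cv2.cvtColor(d["image"],cv2.COLOR_RGB2BGR)[130:310,310:530],(733,600)))
E
```

```text
[array([ 0.6596, -0.1449]), array([ 0.5598, -0.1023])]
pick [ 0.5598 -0.1023] hit False width 0.04898051678949526 gripF 36.700966358184814 dF [ 0.8028 -0.5542 -3.1667] t 27.6667
w 3.16669307070394 0.04933561573437471
0.0 -1.3400635562218528
-0.004 -0.17016096072229614
-0.008 0.5688944682517272
-0.012 0.36201878879195293
30.6417
```

View pics/p5.png

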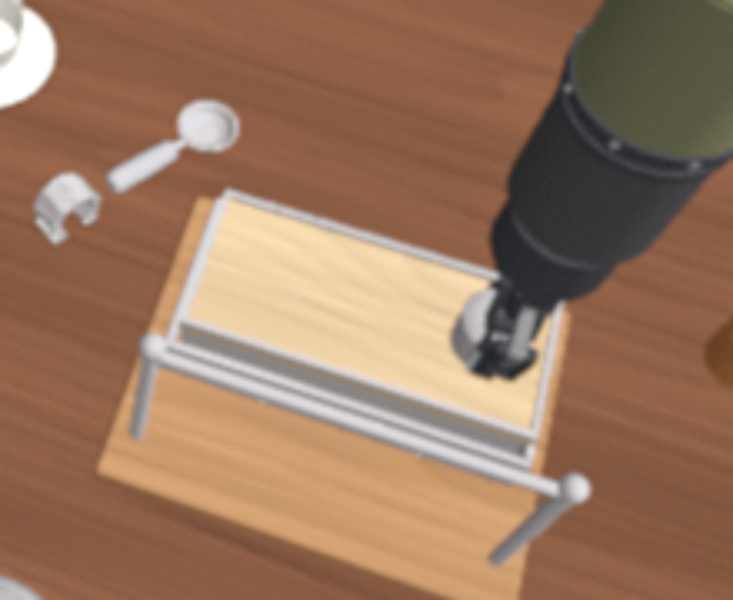

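Picture: the pot is held over the platform's +y slot at about (490,330). I'll release it, then fetch the next.

```bash
cat >> act.py <<'E'
H=-.0095
def face(d):
    W=cloud(d).reshape(-1,3);W=W[~np.isnan(W[:,2])]
    L=(W[:,:2]-C)@np.stack([ux,uy],1)
    return np.median(W[(abs(L[:,0])<.045)&(abs(L[:,1])<.11)&(W[:,2]<.095)&(W[:,2]>.03)][:,2])
def release(wide):
    p=np.array(bot.read_ee_pos()); bot.move_gripper(wide); bot.pause(.3)
    bot.move_linear([p[0],p[1],p[2]+.06],max_speed=.1)
    bot.move_linear([p[0],p[1],SAFE],max_speed=.3)
def place(s,w,base):
    goto((*s,SAFE),YAW)
    bot.move_linear([*s,base+H+.008],max_speed=.25)
    bot.move_linear([*s,base+H-min(max(w/190,.008),.014)],max_speed=.05)
    release(.068)
def onplat(d):
    W=cloud(d).reshape(-1,3);W=W[~np.isnan(W[:,2])]
    L=(W[:,:2]-C)@np.stack([ux,uy],1); f=face(d)
    k=(abs(L[:,0])<.055)&(abs(L[:,1])<.125)&(W[:,2]>f+.03)&(W[:,2]<f+.075)
    return f,[(L[k&(abs(L[:,1]-y)<.04)].mean(0),W[k&(abs(L[:,1]-y)<.04)][:,2].max()-f) for y in (-.08,0,.08) if (k&(abs(L[:,1]-y)<.04)).sum()>20]
E
python3 - <<'E'
from act import *
release(.068)
d=look();print(onplat(d));ps=objs(d);print(ps)
base=face(d)
p=min(ps,key=lambda q:np.linalg.norm(q-[.45,-.2]))
if np.linalg.norm(p-[.45,-.2])<.07:
    w=pick(p,YAW,H,.072); print('w',w,bot.read_gripper_width())
    if bot.read_gripper_width()>.045:
        place(C,w,base); goto((*(C-uy*.2),SAFE),YAW)
        d=look("p6");print(onplat(d),objs(d),bot.read_t())
E
```

```text
(np.float64(0.07936040631430905), [(array([-0.0016,  0.0771]), np.float64(0.06049657835164182))])
[array([ 0.6598, -0.1446]), array([ 0.4509, -0.2015])]
pick [ 0.4509 -0.2015] hit False width 0.048579724348844874 gripF 36.73496201634407 dF [-0.0431 -2.3727 -2.3684] t 37.45
w 2.3683774144420613 0.04858621309648397
(np.float64(0.06690954545373186), [(array([-0.0161, -0.0068]), np.float64(0.049420093208368016))]) [array([ 0.6596, -0.1443])] 42.6417
```

Run:
```python
from act import *
bot.move_gripper(.072)
goto((.6596,-.1443,SAFE),YAW)
d=look("p7");print(onplat(d)); base=face(d)
w=pick(np.array([.6596,-.1443]),YAW,H,.072); print('w',w,bot.read_gripper_width(),bot.read_t())
```

```text
(np.float64(0.06694926170339752), [])
pick [ 0.6596 -0.1443] hit False width 0.04905730113690822 gripF 36.637110114097595 dF [-1.0903  0.0954 -3.5516] t 47.2833
w 3.551599467884905 0.04903358609817345 47.2833
```

View pics/p7.png

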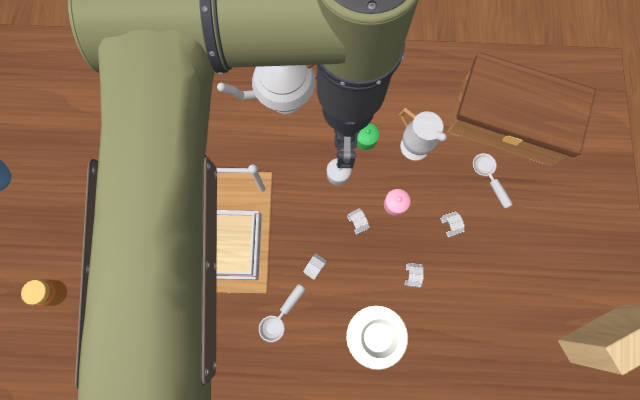

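The arm hides the caddy here, but the third pot is held. I'll place it and look from a clear pose.

Run:
```python
from act import *
if bot.read_gripper_width()>.045:
    place(C-uy*.08,3.0,.0669)
goto((.44,-.42,SAFE),YAW)
d=look("p8");print(onplat(d));print(objs(d),objs(d,'ring'),bot.read_t())
i=cv2.imread("pics/p8.png");cv2.imwrite("pics/p8c.png",cv2.resize(i[150:300,90:290],(800,600)))
```

```text
(np.float64(0.05733283770316863), [(array([-0.0017, -0.082 ]), np.float64(0.06119578457450356)), (array([-0.0016, -0.0027]), np.float64(0.05961541637214994)), (array([-0.0015,  0.0771]), np.float64(0.06029183606029538))])
[] [(array([ 0.5552, -0.1896]), np.float64(0.4879789627289757)), (array([ 0.4572, -0.1034]), np.float64(-0.5448666469056169))] 53.3167
```

View pics/p8c.png

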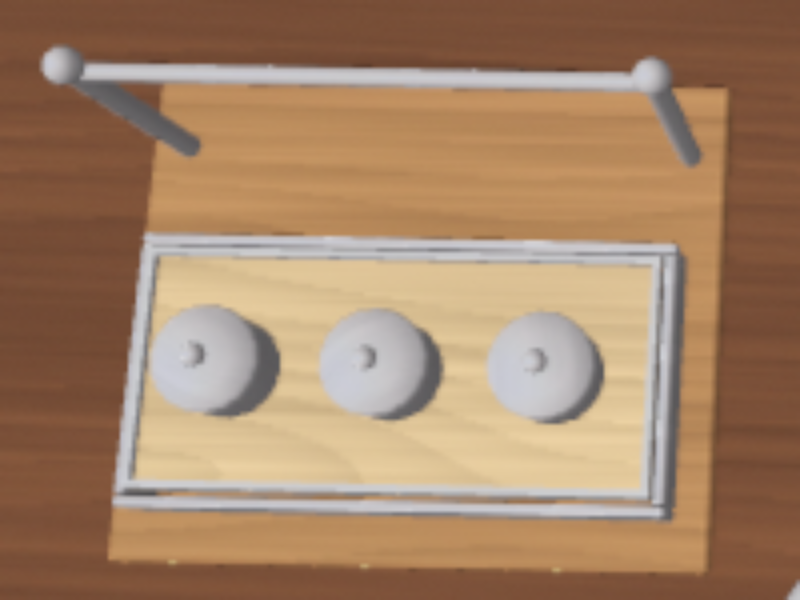

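All three pots stand upright inside the rim, at crop pixels (205,360), (370,360) and (545,365). Now the first ring.

```bash
cat >> act.py <<'E'
HR=-.0165
def hang(s):
    q=ROD+uy*s
    goto((*q,SAFE),YAW)
    bot.move_linear([*q,.150],max_speed=.2)
    g=bot.move_linear([*q,.099],max_speed=.05,guard=6)
    print('hang',s,'hit',g,bot.read_ee_pos(),bot.read_contact_force(),'w',bot.read_gripper_width())
    return g
E
python3 - <<'E'
from act import *
w=pick(np.array([.4572,-.1034]),-.545,HR,.064,30,.03)
if .042<bot.read_gripper_width()<.05:
    hang(.075)
    d=bot.get_image("scene");cv2.imwrite("pics/r1.png",cv2.resize(cv2.cvtColor(d["image"],cv2.COLOR_RGB2BGR)[160:310,330:530],(800,600)))
print(bot.read_t())
E
```

```text
pick [ 0.4572 -0.1034] hit False width 0.045737949855062694 gripF 30.99784709091182 dF [ 0.591  -0.3618 -0.1327] t 57.8917
hang 0.075 hit False [0.613  0.2273 0.0993] [ 0.5251  1.0844 -0.8024] w 0.0454351492462794
60.875
```

View pics/r1.png

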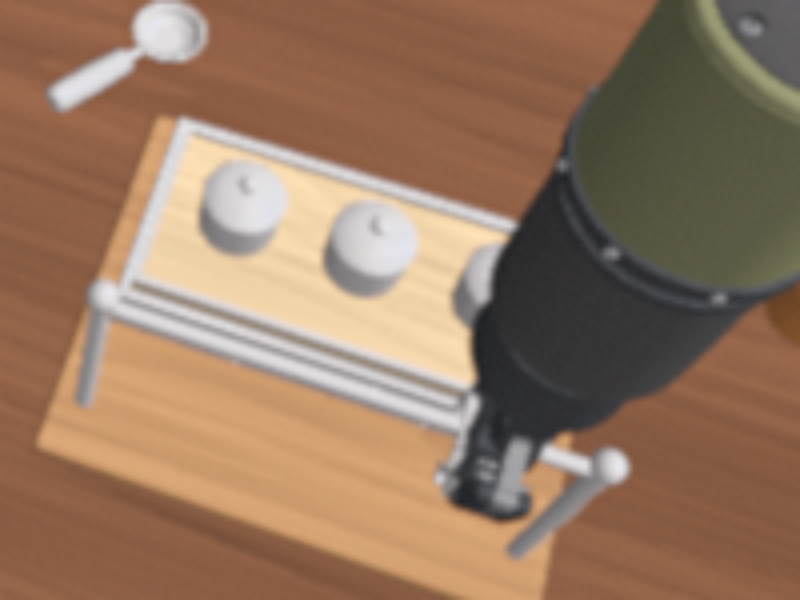

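The ring sits on the rod inside the grip at about (450,470), with no contact force. I'll release it and check from a clear pose.

Run:
```python
from act import *
release(.064)
goto((.5552,-.1896,SAFE),.488)
d=bot.get_image("scene");cv2.imwrite("pics/r2.png",cv2.resize(cv2.cvtColor(d["image"],cv2.COLOR_RGB2BGR)[160:310,330:530],(800,600)))
W=cloud(d);L=(W[...,:2]-ROD)@np.stack([ux,uy],1)
k=(abs(L[...,0])<.03)&(abs(L[...,1]-.075)<.025)&(W[...,2]>.09)&(W[...,2]<.17)
print(k.sum(),L[k].min(0),L[k].max(0),W[k][:,2].min(),W[k][:,2].max())
print(bot.read_t())
```

```text
427 [-0.0176  0.05  ] [0.0278 0.0998] 0.11371677174801215 0.16290572488034194
64.1333
```

View pics/r2.png

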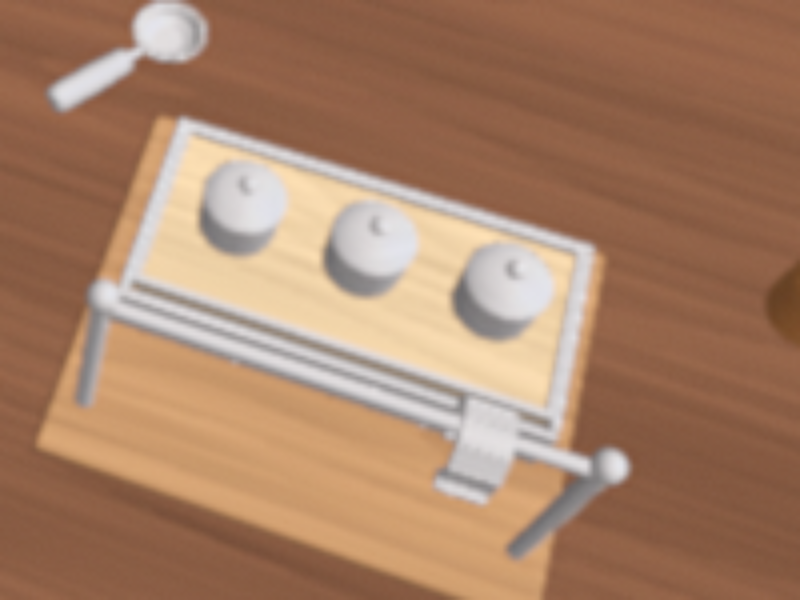

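The ring hangs square at (480,445) and the pots stand. Now the rest.

```bash
cat > rings.py <<'E'
from act import *
def do(p,a,s):
    pick(np.array(p),a,HR,.064,30,.03)
    if not .042<bot.read_gripper_width()<.05: print("grip fail");return False
    if hang(s): print("guard!");return False
    release(.064);return True
E
python3 - <<'E'
from rings import *
if do([.5552,-.1896],.488,.025):
    goto((*(C+uy*.1),SAFE),YAW)
    d=look();rs=objs(d,'ring');print(rs)
    for s,g in ((-.025,[.449,-.3045]),(-.075,[.558,-.387])):
        r=[x for x in rs if np.linalg.norm(x[0]-g)<.03]
        if len(r)!=1 or not do(r[0][0],r[0][1],s): print('stop',s,r);break
    goto((.44,-.42,SAFE),YAW)
d=look("f1");print(onplat(d),objs(d,'ring'),objs(d))
d=bot.get_image("scene");cv2.imwrite("pics/r3.png",cv2.resize(cv2.cvtColor(d["image"],cv2.COLOR_RGB2BGR)[160:310,330:530],(800,600)))
print(bot.read_t())
E
```

```text
pick [ 0.5552 -0.1896] hit False width 0.0453833873345202 gripF 31.11974204912258 dF [ 0.0578 -0.0035 -1.2254] t 67.75
hang 0.025 hit False [0.6142 0.1774 0.0993] [ 0.1493  0.3603 -1.0002] w 0.04526431609875183
[(array([ 0.5582, -0.3868]), np.float64(0.3967724531650276)), (array([ 0.4489, -0.3053]), np.float64(-0.08596018208503242))]
pick [ 0.4489 -0.3053] hit False width 0.04550214650483442 gripF 31.002184345561545 dF [-0.4486  0.6174 -1.0875] t 78.4167
hang -0.025 hit False [0.6154 0.1274 0.0993] [-0.1979  1.116  -0.8537] w 0.0453618668133081
pick [ 0.5582 -0.3868] hit False width 0.04534729228047256 gripF 31.08549834578298 dF [-0.1097 -0.3368 -1.3753] t 88.575
hang -0.075 hit False [0.6166 0.0774 0.0993] [-0.3569 -0.3739 -0.5963] w 0.045460858375360645
(np.float64(0.05731693268817389), [(array([-0.0015, -0.0819]), np.float64(0.06063298399558225)), (array([-0.0016, -0.0028]), np.float64(0.06065561147434532)), (array([-0.0015,  0.0773]), np.float64(0.06067912916179243))]) [] []
95.5167
```

View pics/r3.png

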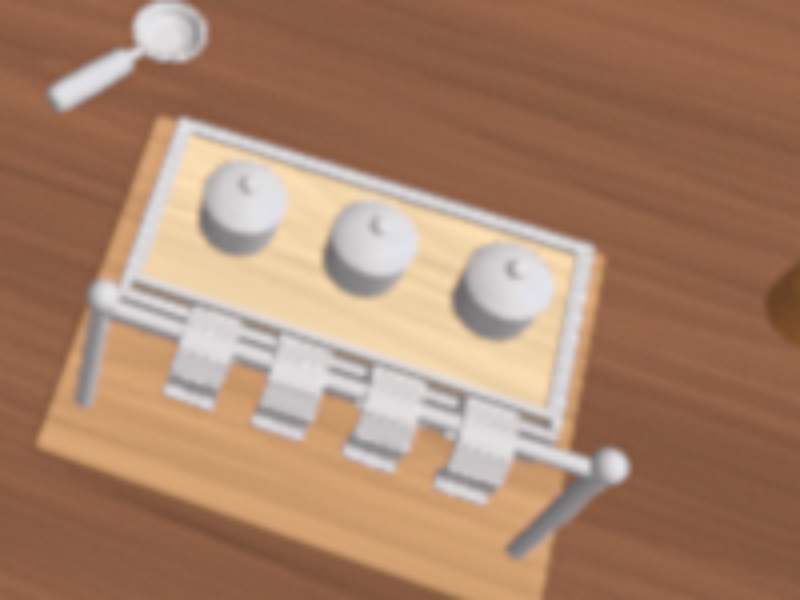

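View pics/f1.png

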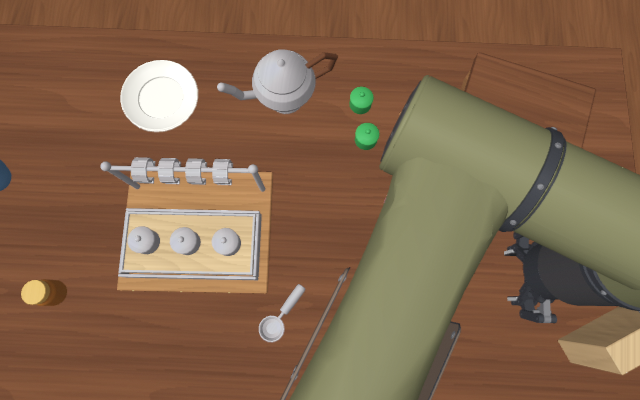

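Run:
```python
from act import *
goto((.40,-.05,.3),YAW)
d=bot.get_image("scene");cv2.imwrite("pics/f2.png",cv2.cvtColor(d["image"],cv2.COLOR_RGB2BGR))
```

```text
(no output)
```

View pics/f2.png

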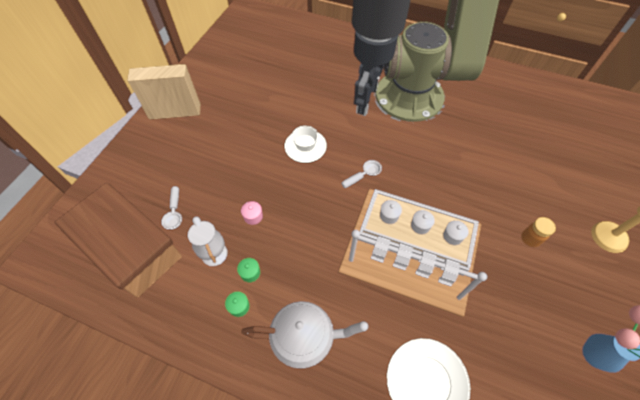

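The pots are on the platform at (390,212), (423,222) and (457,233). Four rings hang along (380,250)–(450,272), and none are left on the table. The jug (208,242) and cup (305,140) stand, and the arm is clear.

```bash
python3 -c "
from station import bot
print(bot.read_t(),bot.finish_job())"
```

```text
the job is handed in; nothing more can be done
97.0 None
```

I handed the job in at 97 s: all three silver pots stand upright on the platform, all four napkin rings hang square on the rod, and the jug and teacup are still standing.

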